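Gather the mincer plates on the skewer

TASK

The three washed mincer plates are dry. Take the steel skewer from its rest by the wooden handle, thread it through the middle holes of all three plates as they stand in the wooden drainer, and push it gently home until its guard bears on the nearest plate and the loose slat frame stops against the end of its tray: a push of about 5 newtons, held for half a second, and never more than 15. Then lift the plates out together on the skewer and lay the loaded skewer back across its rest, handle in the near notch and shank in the V, with everything around left where it is.

Things in the scene. Friction and masses are not known exactly. Their poses are not given: they have to be found in the camera images.
- skewer: steel skewer with a wooden handle, about 85 g. Origin on its axis at the front face of the guard (round disc 22 mm across, 4 mm thick); x runs along the shank to the tip, z is up as it lies. Shank 8 mm round, 115 mm long in front of the guard. Flat-sided handle 15 mm wide (y), 20 mm high (z), from 4 to 114 mm behind the origin.
- skewer_tip (a point): point of the skewer, on the axis 115 mm ahead of the guard's face; the last 18 mm taper to a blunt 3 mm point
- skewer_grip (a point): middle of the handle, on the axis, 55 mm behind the guard's face: a good place to grip, pinching the 15 mm width from above
- plate_fine: steel mincer plate with many 3.5 mm perforations: a disc 62 mm across, 5 mm thick, with a 10 mm bore through its middle, about 75 g. Origin at the centre of the bore, half way through the thickness; its x axis runs along the bore, away from the robot at the start
- plate_medium: steel mincer plate with 6 mm perforations: a disc 62 mm across, 5 mm thick, with a 10 mm bore through its middle, about 75 g. Origin at the centre of the bore, half way through the thickness; its x axis runs along the bore, away from the robot at the start
- plate_coarse: steel mincer plate with seven 12 mm perforations: a disc 62 mm across, 5 mm thick, with a 10 mm bore through its middle, about 75 g. Origin at the centre of the bore, half way through the thickness; its x axis runs along the bore, away from the robot at the start
- drainer: wooden slat frame of the drainer, 92 x 64 mm, 58 mm high. Origin: centre of its underside, at worktop height; x is the way to push the skewer, away from the robot. The plates stand upright in its slots at x = -18, 0 and +18 mm, in any order, bores along x. A slot is 7.5 mm wide, so a plate leans and shifts a little; it sits by its weight on two rails and lifts straight up.
- drainer_bore (a point): nominal bore centre of the plate in the middle slot, 50 mm above the worktop. The frame stands loose lengthwise in a steel drip tray that stays put (not listed): pushed along x it slides, against 1 to 2 N, anything from 2 to 16 mm before it meets the tray's end. Home is when the guard bears on the near plate and the frame on the tray's end: about 5 N, held half a second; never over 15 N.
- rest: steel skewer rest, fixed; base plate 6 mm thick. Origin: on the underside, below the far post; x runs from near post (x = -111 mm) to far post (x = 0), away from the robot. The skewer lies level over its x axis, 56 mm above the worktop, the guard's face at about x = -95 mm (-103 to -83 mm is good; at -105 mm the guard meets the near post). The plates hang freely between guard and far post.
- rest_near (a point): floor of the near notch, bent from 4 mm wire, 46 mm above the worktop: flat, 17 mm wide, cheeks leaning outward to 68 mm high and 35 mm apart at the top. It takes the front of the handle, right behind the guard.
- rest_vee (a point): where the shank's axis lies in the far post's 90 degree V of 4 mm wire, 56 mm above the worktop; the V is about 36 mm wide and 68 mm high at the top
- tiffin: three-tier steel tiffin carrier, about 118 mm across and 200 mm high, bystander; origin: centre of its underside
- board: square teak rolling board 240 x 240 x 18 mm with a silicone pastry brush lying on it, fixed; origin: centre of its underside
- turner: flat steel tava turner 285 mm long, bystander; origin: under its middle
- enamel: two nested enamel plates 195 mm across, 22 mm high together, fixed; origin: centre of the underside
Mind the look-alikes: they are no part of the job. Leave any yellow look-alike of the skewer alone.

How it is judged (in metres and radians):
On the way, in this order (a step that is already met when the one before it is completed fails the run):
1. the skewer is through all three plates in the drainer and its guard presses the nearest plate with more than 3 N for 0.2 s (x of plate_fine in the frame of skewer between 0 and 0.105 m and y of plate_fine in the frame of skewer between -0.004 and 0.004 m and z of plate_fine in the frame of skewer between -0.004 and 0.004 m and x of plate_medium in the frame of skewer between 0 and 0.105 m and y of plate_medium in the frame of skewer between -0.004 and 0.004 m and z of plate_medium in the frame of skewer between -0.004 and 0.004 m and x of plate_coarse in the frame of skewer between 0 and 0.105 m and y of plate_coarse in the frame of skewer between -0.004 and 0.004 m and z of plate_coarse in the frame of skewer between -0.004 and 0.004 m and ((x of plate_fine in the frame of skewer below 0.0065 m and contact force between skewer and plate_fine above 3 N) or (x of plate_medium in the frame of skewer below 0.0065 m and contact force between skewer and plate_medium above 3 N) or (x of plate_coarse in the frame of skewer below 0.0065 m and contact force between skewer and plate_coarse above 3 N)) and z of each of plate_fine, plate_medium, plate_coarse in the frame of drainer below 0.058 m), for 0.2 s.
2. all three plates are lifted clear of the drainer on the skewer (x of plate_fine in the frame of skewer between 0 and 0.105 m and y of plate_fine in the frame of skewer between -0.004 and 0.004 m and z of plate_fine in the frame of skewer between -0.004 and 0.004 m and x of plate_medium in the frame of skewer between 0 and 0.105 m and y of plate_medium in the frame of skewer between -0.004 and 0.004 m and z of plate_medium in the frame of skewer between -0.004 and 0.004 m and x of plate_coarse in the frame of skewer between 0 and 0.105 m and y of plate_coarse in the frame of skewer between -0.004 and 0.004 m and z of plate_coarse in the frame of skewer between -0.004 and 0.004 m and z of each of plate_fine, plate_medium, plate_coarse in the frame of drainer above 0.095 m), for 0.2 s.
At the end, for the whole second after the job is handed in: the skewer lies at rest in its rest (handle in the near notch, shank in the V, axis 56 mm up within 5 mm, tip within 6 mm, both within 6 mm of the rest's line, guard's front face 80 to 106 mm before the far post) with all three plates hanging on its shank (x of plate_fine in the frame of skewer between 0 and 0.105 m and y of plate_fine in the frame of skewer between -0.004 and 0.004 m and z of plate_fine in the frame of skewer between -0.004 and 0.004 m and x of plate_medium in the frame of skewer between 0 and 0.105 m and y of plate_medium in the frame of skewer between -0.004 and 0.004 m and z of plate_medium in the frame of skewer between -0.004 and 0.004 m and x of plate_coarse in the frame of skewer between 0 and 0.105 m and y of plate_coarse in the frame of skewer between -0.004 and 0.004 m and z of plate_coarse in the frame of skewer between -0.004 and 0.004 m and x of skewer in the frame of rest between -0.106 and -0.08 m and y of skewer in the frame of rest between -0.006 and 0.006 m and z of skewer in the frame of rest between 0.051 and 0.061 m and y of skewer_tip in the frame of rest between -0.006 and 0.006 m and z of skewer_tip in the frame of rest between 0.05 and 0.062 m and linear speed of skewer below 0.03 m/s); the robot touches nothing.
It fails at once if the skewer pushes a plate with more than 15 N (contact force between skewer and plate_fine above 15 N or contact force between skewer and plate_medium above 15 N or contact force between skewer and plate_coarse above 15 N).
It fails at once if the tiffin carrier or the turner is moved by more than 30 mm (distance of any of tiffin, turner from where it was at the start of the episode above 0.03 m).
It also fails if it takes over 72 s, if anything falls off the work surface, if the arm or the gripper's body presses on something with over 40 N, if the wrist force passes 120 N, or if a joint passes its speed limit or range.

ROBOT

A 7-joint arm with a two-finger parallel gripper is mounted at the origin on the work surface. World frame = base frame: x ahead of the robot, y to its left, z up, the work surface at z = 0. Lengths are in mm, angles in rad, forces in N, time in s.
With the tool pointing down it reaches from about 425 to 875 mm from the base axis. Payload 4.7 kg.
Tool frame: the origin (TCP) lies midway between the tips of the shut fingers; the grasp point (between the pads) lies manip.grip_depth behind it (manip.grip_depth is the distance from the TCP to the grasp point, in mm); z points along the fingers, y is the line along which they close (so a half turn about z gives the same grasp; the last joint's range is limited). The gripper opens to 87 mm and grips with 3 to 60 N. Pads are 19 mm wide; open, the fingers measure 117 mm over their backs; the gripper's body (75 mm by 190 mm) begins 51 mm behind the grasp point.
Start: joints at [1.134, 0.321, -0.07, 1.45, 0.023, 1.371, -0.057], TCP at [283.18, -585.094, 222.587] pointing down, gripper open.
Joint ranges: [-2.86, 2.86], [-0.3, 2.09], [-1.38, 1.24], [0.06, 2.45], [-1.56, 4.7], [0.09, 2.05], [-2.69, 2.69]. Speed limits (rad/s): [2.57, 2.57, 3.14, 3.14, 3.14, 3.14, 3.14].

INTERFACE

Orientations are given as a rotation vector (axis times angle).
In Python, from workcell import manip gives the robot as it stands. The module is installed in compiled form; this text tells all that it offers.
- The arm moves only by the tool drive_tool, never from a script. Its arguments are lists of equal length, an entry for each row: "translation": the shift along the tool's x, y, z as a fraction of full scale, a list of three; "roll": the turn about the tool's z as a fraction of full scale; "claw": the opening, from 0 (shut) to 1 (fully open). A call has 1 to 8 rows; each row shifts and turns the commanded pose from where the row before left it, along the tool's axes as they then stand; what a row does not reach is not made up. Full scale, the value 1, is 30 mm for a shift and 60 degrees for a turn. A row lasts 1/8 s, in which the tool goes at most 62.5 mm and 10.7 degrees, less where a joint would pass 70% of its speed; a pose out of reach is approached as far as the arm can. A call with a number of a shift or a turn outside -1 to 1 is refused whole. A call with a gripper value outside its range is refused whole. The fingers move at their own pace and stop on an object; "squeeze" is the grip in N (left out, the last holds). Time passes only in rows, so rows that do not move let the fingers close. It gives the time, the measured TCP pose, the force, the opening and the grip force at its end, in the units of the state.
- manip.sense(): the state, without advancing time (a new reading comes with each control period).
- manip.capture(name): name is "side" or "top" or "wrist"; returns a dict with "image" (384x512x3 uint8, red, green, blue), "fx", "fy", "cx", "cy" (pixels), "extrinsics" (4x4, takes a point from world to camera coordinates). Camera axes: x right, y down, z forward; pixel columns grow to the right and rows downward; lengths in mm; the calibration is good to about 2 mm. The wrist camera is an equidistant fisheye: a pixel r from the principal point sees the ray r / f radians off the axis. A picture is of the moment at which its call begins. There is no depth.
- manip.sign_off(): hands the job in; it is judged then, once.
The state is a dict: "time_s": time; "qpos": joint angles; "joint_vel": joint speeds; "effort": joint torques, N m; "tool_pos": TCP position; "tcp_rot": TCP orientation; "force": force on the tool from outside, world axes, zero at the start; "wrist_torque": the same for the moment, N m; "opening": opening from 0.0 (shut) to 1.0 (fully open); "grip_force": force on a finger pad.
Only numpy, scipy, OpenCV 4.12 (cv2) and the standard library are available. Lean on these libraries where they do the work, as an engineer would, in place of code of your own. Each camera call takes 0.05 s, during which the arm holds its last target. There are 200 camera calls.

## Working session

There is one attempt and no reset: what is moved stays moved. The work goes in short steps, Python scripts to look and compute and a tool call to move; the robot and the scene stay as the last step left them, time stands still between calls to the robot, and variables do not carry over. Pictures are saved under pics/ and viewed, at most 13 in all, crops included, and the job is handed in when it is done.

Besides the shell and the picture viewer there is one more tool, called after "Emit:" as a command line: name --pt "numbers of a row" for each row, then --argument value for the rest. drive_tool: Moves the arm, as the interface text tells. Its arguments: {"type":"object","properties":{"translation":{"type":"array"},"roll":{"type":"array"},"claw":{"type":"array"},"squeeze":{"type":"number"}},"required":["translation","roll","claw"]}

```bash
mkdir -p pics
cat > h.py <<'E'
import numpy as np, cv2
from scipy.spatial.transform import Rotation as R
from workcell import manip
def cap(n,f):
    c=manip.capture(n); cv2.imwrite('pics/'+f,c['image'][:,:,::-1]); np.savez('pics/'+f+'.npz',**c); return c
def proj(c,P):
    P=np.atleast_2d(P); E=c['extrinsics']; p=P@E[:3,:3].T+E[:3,3]
    return np.c_[p[:,0]/p[:,2]*c['fx']+c['cx'],p[:,1]/p[:,2]*c['fy']+c['cy']]
def ray(c,u,v,fish=False):
    a=(u-c['cx'])/c['fx'];b=(v-c['cy'])/c['fy']
    if fish:
        r=np.hypot(a,b); s=np.sinc(r/np.pi); d=np.array([a*s,b*s,np.cos(r)])
    else: d=np.array([a,b,1.])
    E=c['extrinsics']; return -E[:3,:3].T@E[:3,3], E[:3,:3].T@d
def atz(c,u,v,z,fish=False):
    o,d=ray(c,u,v,fish); return o+d*(z-o[2])/d[2]
E
python3 - <<'E'
from h import *
a=cap('top','t0.png'); b=cap('side','s0.png')
for c in (a,b): print(c['fx'],c['cx'],c['cy'],c['extrinsics'].round(3).tolist())
s=manip.sense(); print(s, manip.grip_depth)
E
```

```text
376.4889795372929 248.56679339770673 192.00746780611183 [[0.009, -1.0, -0.0, 36.852], [-0.988, -0.009, -0.155, 520.893], [0.155, 0.002, -0.988, 1170.465], [0.0, 0.0, 0.0, 1.0]]
363.2522182002872 257.5901189813739 197.91578728849956 [[-0.689, -0.725, 0.0, 409.191], [-0.475, 0.45, -0.756, 286.002], [0.548, -0.521, -0.654, 855.968], [0.0, 0.0, 0.0, 1.0]]
{'time_s': 0.1, 'qpos': array([ 1.13408597,  0.32174262, -0.07008786,  1.45152372,  0.02260735,
        1.3707646 , -0.0568671 ]), 'joint_vel': array([ 0.00041492, -0.0017293 , -0.00208757, -0.00260226,  0.00061662,
       -0.00023426, -0.00080234]), 'effort': array([-1.04958883e-04, -4.92573524e+01, -4.05606637e-01, -3.13403535e+01,
       -6.41554850e-02,  3.94345319e-02,  3.83309555e-05]), 'tool_pos': array([ 282.95400434, -584.65989856,  221.58964754]), 'tcp_rot': array([-3.06055368e+00, -7.01894485e-01,  7.25539893e-04]), 'force': array([ 0.49060445, -0.47666044,  0.33549257]), 'wrist_torque': array([-0.01038802,  0.00103917,  0.05477615]), 'grip_force': 0.0, 'opening': 0.9973695114604154} 18.700000000000003
```

View pics/t0.png

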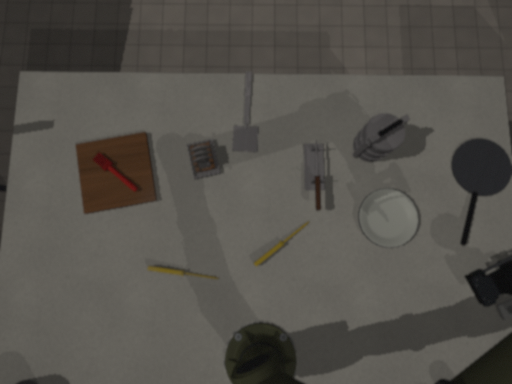

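View pics/s0.png

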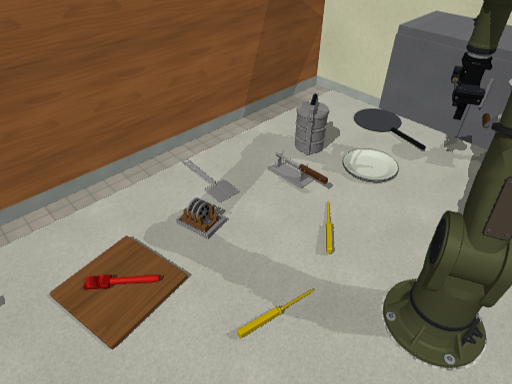

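The top picture shows the skewer rest at about (317,165) with the brown handle running to (318,208), and the drainer at about (204,158). Both yellow tools are decoys. I'll make one enlarged mosaic.

Run:
```python
from h import *
t=cv2.imread('pics/t0.png'); s=cv2.imread('pics/s0.png')
def cr(im,x,y,w,h,k): 
    o=cv2.resize(im[y:y+h,x:x+w],None,fx=k,fy=k,interpolation=cv2.INTER_CUBIC)
    return cv2.convertScaleAbs(o,alpha=1.5)
A=cr(t,180,130,50,37*2//2+13,6);B=cr(t,290,135,50,80,6)
out=np.zeros((600,800,3),np.uint8)
out[:300,:300]=A; out[:480,300:600]=B[:480]
out[300:600,0:300]=cr(s,170,190,60,60,5)
C=cr(s,262,140,70,50,5)[:, :]
out[480:600,300:800]=0
out[:175,600:800]=cv2.resize(C,(200,143)).shape[0] and 0
C=cv2.resize(C,(350,250)); out[350:600,450:800]=C
cv2.imwrite('pics/m0.png',out)
```

```text
(no output)
```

View pics/m0.png

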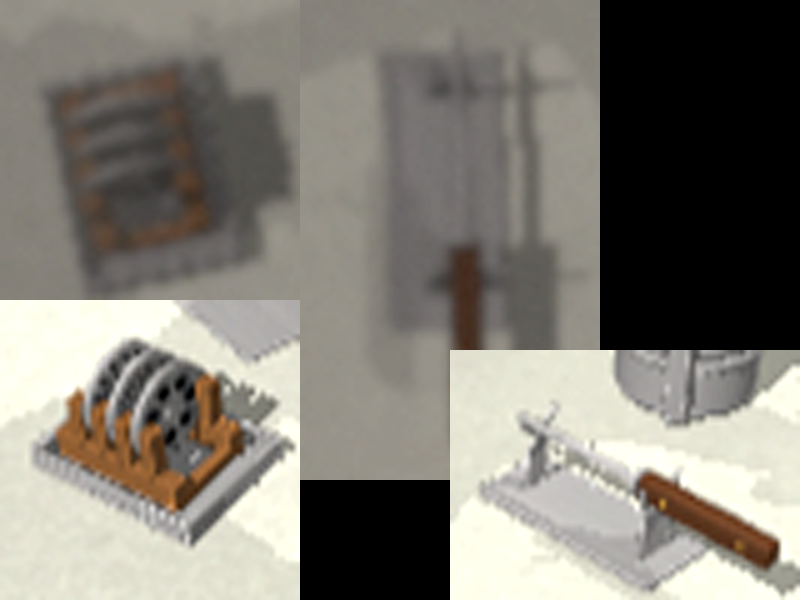

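The mosaic shows the guard at top pixel (317.5,175.8), the tip at (316.7,141.3), and the handle end at about (318.5,208). The drainer is centred near (202,157), yawed roughly 10° toward +y.

Run:
```python
from h import *
t=dict(np.load('pics/t0.png.npz')); s=manip.sense()
for u,v,z in [(317.5,175.8,62),(316.7,141.3,56),(318.5,208.5,66),(205,170.8,12),(199.7,143.3,12),(202.5,157,58)]: print(atz(t,u,v,z).round(1))
r=R.from_rotvec(s['tcp_rot']).as_matrix(); print(r.round(3))
c=cap('wrist','w0.png'); E=c['extrinsics']
cp=-E[:3,:3].T@E[:3,3]; print(c['fx'],c['cx'],c['cy'],'cam in tool', (r.T@(cp-s['tool_pos'])).round(1), (E[:3,:3]@r).round(3))
```

```text
[ 571.3 -177.3   62. ]
[ 686.6 -178.    56. ]
[ 466.3 -177.7   66. ]
[595.1 187.   12. ]
[689.3 207.3  12. ]
[630.5 190.7  58. ]
[[ 0.9    0.436 -0.001]
 [ 0.436 -0.9    0.001]
 [-0.    -0.002 -1.   ]]
297.3186396354542 255.28128801606238 194.86224861505326 cam in tool [  77.8   -0.  -162.2] [[ 0.001  1.     0.   ]
 [-0.958  0.001 -0.286]
 [-0.286  0.     0.958]]
```

Emit:
drive_tool --pt "0 0 0" --pt "0 0 0" --pt "0 0 0" --pt "0.57 -1 0" --pt "0.57 -1 0" --pt "0.57 -1 0" --pt "0.57 -1 0" --pt "0.57 -1 0" --roll '[0.143,0.143,0.144,0,0,0,0,0]' --claw '[1,1,1,1,1,1,1,1]' --squeeze 60

```text
time_s: 1.15
tool_pos: [369.0, -433.9, 222.3]
tcp_rot: [-3.141, -0.001, 0.001]
force: [0.9, -0.2, -0.1]
opening: 0.999
grip_force: 0.0
```

Emit:
drive_tool --pt "0.57 -1 0" --pt "0.57 -1 0" --pt "0.57 -1 0" --pt "0.57 -1 0" --pt "0.57 -1 0" --pt "0.57 -1 0" --pt "0.57 -1 0.5" --pt "0 0 0.5" --roll '[0,0,0,0,0,0,0,0]' --claw '[1,1,1,1,1,1,1,1]'

```text
time_s: 2.15
tool_pos: [489.7, -221.6, 192.1]
tcp_rot: [-3.141, -0.01, -0.001]
force: [-0.0, -1.0, -0.3]
opening: 0.997
grip_force: 0.0
```

Emit:
drive_tool --pt "0.44 -0.72 0" --pt "0.44 -0.72 0" --pt "0 0 0" --roll '[0,0,0]' --claw '[1,1,1]'

```text
time_s: 2.52
tool_pos: [514.8, -180.7, 192.0]
tcp_rot: [-3.141, -0.005, 0.001]
force: [-0.2, -0.1, 0.5]
opening: 0.997
grip_force: 0.0
```

Run:
```python
from h import *
c=cap('wrist','w1.png'); im=cv2.imread('pics/w1.png')
cv2.imwrite('pics/w1b.png',cv2.resize(im,(800,600),interpolation=cv2.INTER_CUBIC)); s=manip.sense(); print(s['tool_pos'],s['tcp_rot'])
```

```text
[ 514.06168528 -182.30290101  192.04186706] [ 3.14116899e+00  1.54833970e-03 -1.78265477e-03]
```

View pics/w1b.png

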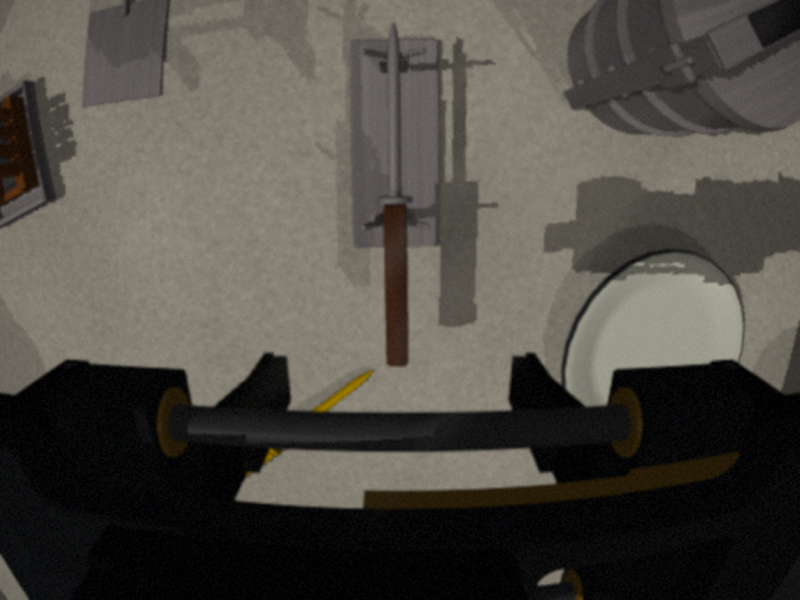

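The wrist view shows the tip at about (393,26), the guard front at (395,196), the handle's rear end at (397,362), and the rest's base edges at (352,440)/1.56 px.

Run:
```python
from h import *
c=dict(np.load('pics/w1.png.npz')); k=1.5625
for n,u,v,z in [('tip',393,26,56),('guard',395,196,56),('hfront',396,206,66),('hend',397,364,60),('baseNL',356,247,6),('baseNR',439,245,6),('baseFL',350,40,6),('baseFR',439,40,6),('postF',385,60,56),('postN cheek L',366,222,65),('cheekR',428,222,65)]: print(n,atz(c,u/k,v/k,z,True).round(1))
```

```text
tip [ 687.8 -176.6   56. ]
guard [ 575.6 -178.3   56. ]
hfront [ 570. -179.   66.]
hend [ 461.7 -180.    60. ]
baseNL [ 534.  -148.3    6. ]
baseNR [ 535.8 -211.4    6. ]
baseFL [ 692.9 -144.     6. ]
baseFR [ 692.9 -209.9    6. ]
postF [ 664.3 -171.6   56. ]
postN cheek L [ 559.8 -160.3   65. ]
cheekR [ 560. -199.   65.]
```

Emit:
drive_tool --pt "0.12 -0.08 0.7" --pt "0 0 0.8" --pt "0 0 0.8" --pt "0 0 0.8" --pt "0 0 0.8" --pt "0 0 0.8" --pt "0 0 0.4" --pt "0 0 0" --roll '[-0.015,0,0,0,0,0,0,0]' --claw '[1,1,1,1,1,1,0.5,0.5]'

```text
time_s: 3.58
tool_pos: [517.1, -180.3, 38.8]
tcp_rot: [-3.141, -0.023, 0.003]
force: [-0.3, 0.1, -0.1]
opening: 0.854
grip_force: 0.0
```

```bash
cat >> h.py <<'E'
def st(n=4):
    P=[];F=[];T=[]
    for i in range(n):
        s=manip.sense(); P.append(s['tool_pos']);F.append(s['force']);T.append(s['tcp_rot']); 
        if i<n-1: manip.capture('side')
    print('t',s['time_s'],'pos',np.mean(P,0).round(1),np.std(P,0).round(1),'F',np.mean(F,0).round(2),'op',round(s['opening']*87,1),'gf',s['grip_force'].round(1) if hasattr(s['grip_force'],'round') else s['grip_force'])
    print('toolx',np.mean([R.from_rotvec(t).as_matrix()[:,0] for t in T],0).round(4),'toolz',np.mean([R.from_rotvec(t).as_matrix()[:,2] for t in T],0).round(4))
E
python3 -c "
from h import *
st()"
```

```text
t 3.725 pos [ 518.1 -180.2   39.9] [0.7 0.1 0.7] F [ 0.25 -0.38  0.53] op 62.6 gf 0.0
toolx [9.999e-01 1.540e-02 2.000e-04] toolz [ 2.e-04 -5.e-04 -1.e+00]
```

Emit:
drive_tool --pt "0 -0.03 0" --pt "0 0 0" --pt "0 0 0" --pt "0 0 0" --pt "0 0 0" --pt "0 0 0" --pt "0 0 0" --pt "0 0 0" --roll '[0,0,0,0,0,0,0,0]' --claw '[0,0,0,0,0,0,0,0]'

```text
time_s: 4.72
tool_pos: [518.2, -178.5, 39.5]
tcp_rot: [3.141, 0.025, -0.0]
force: [0.2, -0.4, -0.0]
opening: 0.169
grip_force: 60.0
```

```bash
python3 -c "
from h import *
st()"
```

```text
t 4.875 pos [ 518.2 -178.5   39.5] [0. 0. 0.] F [-0.23 -0.21  0.38] op 14.7 gf 60.00000558793545
toolx [0.9999 0.0162 0.    ] toolz [ 0.e+00 -1.e-04 -1.e+00]
```

Emit:
drive_tool --pt "0 0 -0.3" --pt "0 0 -0.8" --pt "0 0 -0.8" --pt "0 0 -0.8" --pt "0 -0.5 -0.6" --pt "-0.2 -1 0" --pt "-0.2 -1 0" --pt "-0.2 -1 0" --roll '[0,0,0,0,0,0,0,0]' --claw '[0,0,0,0,0,0,0,0]'

```text
time_s: 5.88
tool_pos: [497.9, -71.5, 138.8]
tcp_rot: [-3.141, -0.027, 0.0]
force: [-0.4, 0.8, -0.7]
opening: 0.168
grip_force: 60.0
```

Emit:
drive_tool --pt "-0.2 -1 0" --pt "-0.2 -1 0" --pt "-0.2 -1 0" --pt "0 -1 0" --pt "0 -1 0" --pt "0 -0.6 0" --pt "0 0 0" --pt "0 0 0" --roll '[0,0,0,0,0,0,0,0]' --claw '[0,0,0,0,0,0,0,0]'

```text
time_s: 6.88
tool_pos: [477.4, 93.3, 138.5]
tcp_rot: [3.141, 0.025, -0.001]
force: [-0.2, 0.4, -1.1]
opening: 0.167
grip_force: 60.0
```

Run:
```python
from h import *
st(3)
c=cap('wrist','w2.png'); im=cv2.imread('pics/w2.png')
im=cv2.convertScaleAbs(im,alpha=1.3)
cv2.imwrite('pics/w2b.png',cv2.resize(im[:256,:341],(800,600),interpolation=cv2.INTER_CUBIC))
```

```text
t 6.975 pos [477.6  93.  138.5] [0.1 0.2 0. ] F [-0.33 -0.27 -0.82] op 14.6 gf 59.99972736462951
toolx [ 9.999e-01  1.520e-02 -3.000e-04] toolz [-3.e-04 -7.e-04 -1.e+00]
```

View pics/w2b.png

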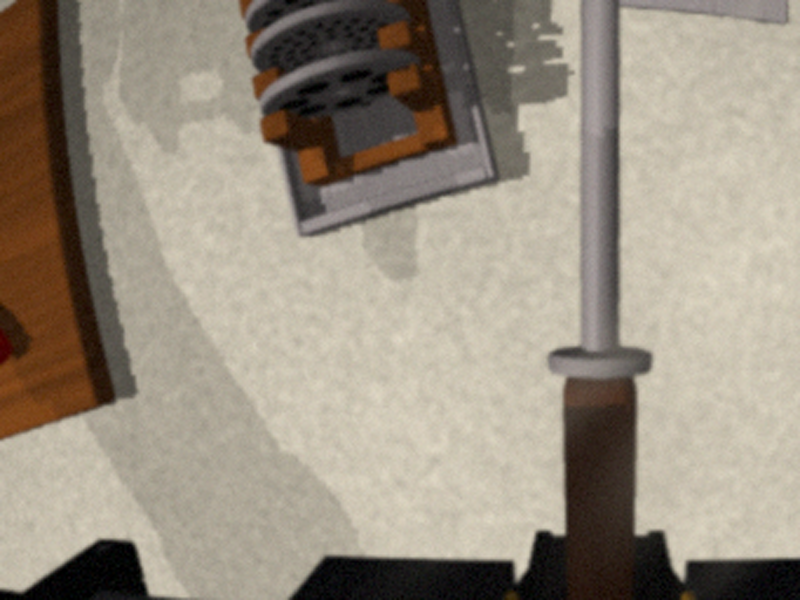

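The wrist view shows the drainer cut off at the top: the near tray edge runs (303,228)–(493,178) and the guard is at (600,352). I'm backing off to see all of it.

Emit:
drive_tool --pt "-0.6 -0.4 -0.5" --pt "-0.6 -0.4 -0.5" --pt "-0.5 -0.4 0" --pt "0 0 0" --pt "0 0 0" --roll '[0,0,0,0,0]' --claw '[0,0,0,0,0]'

```text
time_s: 7.65
tool_pos: [426.3, 128.3, 168.0]
tcp_rot: [3.141, 0.024, -0.001]
force: [0.2, 0.0, -0.5]
opening: 0.167
grip_force: 60.0
```

Run:
```python
from h import *
st(3)
d=dict(np.load('pics/w2.png.npz')); k=800/341
print('guard',atz(d,600/k,350/k,154.9,True)); print('tray',atz(d,303/k,228/k,10,True),atz(d,493/k,178/k,10,True))
c=cap('wrist','w3.png'); im=cv2.imread('pics/w3.png')
im=cv2.convertScaleAbs(im,alpha=1.3)
cv2.imwrite('pics/w3b.png',cv2.resize(im[:192,60:316],(800,600),interpolation=cv2.INTER_CUBIC))
```

```text
t 7.75 pos [426.4 128.3 168. ] [0. 0. 0.] F [ 0.05  0.16 -0.84] op 14.4 gf 59.99953977763653
toolx [ 9.999e-01  1.530e-02 -6.000e-04] toolz [-6.e-04 -2.e-04 -1.e+00]
guard [535.49978552  93.12869096 154.9       ]
tray [570.58359947 222.41449259  10.        ] [587.74556738 137.60916669  10.        ]
```

View pics/w3b.png

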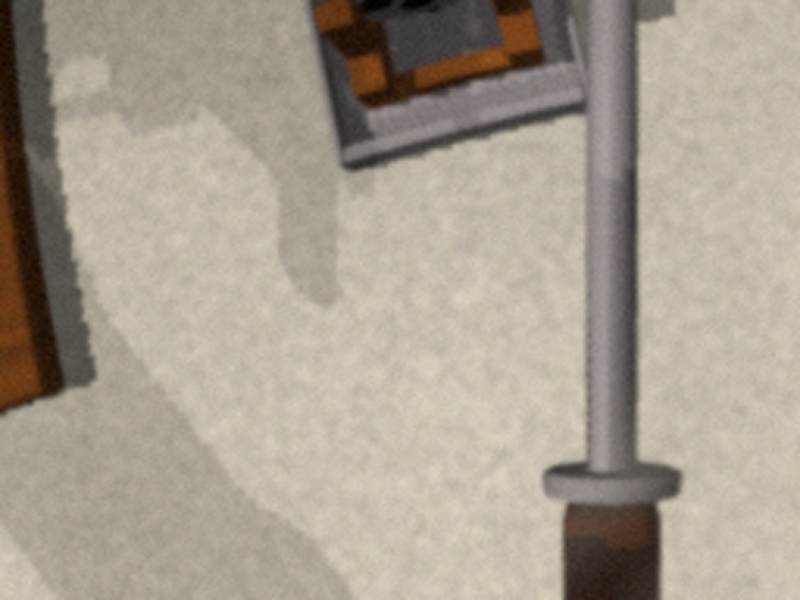

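The wrist view shows only the tray's near corner at (345,160) and the guard at (612,470). The camera needs to move forward, not back.

Emit:
drive_tool --pt "0.8 0 -0.3" --pt "0.9 0 -0.3" --pt "0.9 0 0" --pt "0.9 0 0" --pt "0.9 0 0" --pt "0 0 0" --pt "0 0 0" --roll '[0,0,0,0,0,0,0]' --claw '[0,0,0,0,0,0,0]'

```text
time_s: 8.68
tool_pos: [557.5, 131.1, 185.9]
tcp_rot: [-3.141, -0.025, 0.003]
force: [-0.1, -0.0, -0.2]
opening: 0.164
grip_force: 60.0
```

Run:
```python
from h import *
st(3)
c=cap('wrist','w4.png'); im=cv2.imread('pics/w4.png')
im=cv2.convertScaleAbs(im,alpha=1.3)
p=[]
E=c['extrinsics']; q=E[:3,:3]@np.array([642,197,30])+E[:3,3]; th=np.arctan2(np.hypot(*q[:2]),q[2]); f=th/np.hypot(*q[:2])*c['fx']
u,v=q[0]*f+c['cx'],q[1]*f+c['cy']; x0=int(np.clip(u-90,0,312)); y0=int(np.clip(v-75,0,234)); print(u,v,x0,y0)
cv2.imwrite('pics/w4b.png',cv2.resize(im[y0:y0+150,x0:x0+200],(800,600),interpolation=cv2.INTER_CUBIC))
```

```text
t 8.775 pos [557.4 131.2 186.1] [0.1 0.1 0.2] F [ 0.15  0.09 -0.23] op 14.3 gf 59.999728091061115
toolx [ 0.9999  0.0164 -0.0012] toolz [-1.2e-03 -2.0e-04 -1.0e+00]
194.6631869916443 102.37250333903029 104 27
```

View pics/w4b.png

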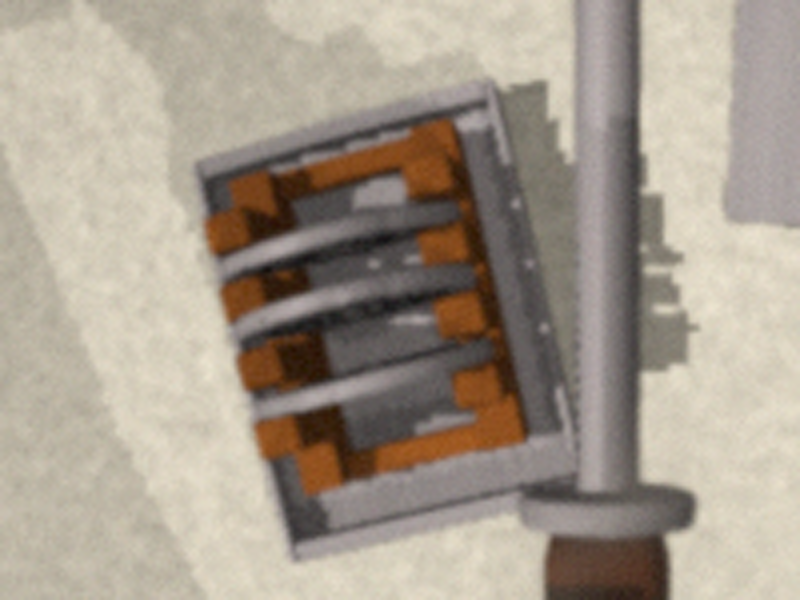

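The wrist view shows the whole drainer: tray corners (197,165), (490,85), (575,470), (293,555). The near plate's rim ends are at (252,410) and (497,350), and the post tops pair up as (278,437)/(478,385) up to (228,230)/(430,175).

Run:
```python
from h import *
c=dict(np.load('pics/w4.png.npz'))
def P(u,v,z): return atz(c,104+u/4,27+v/4,z,True)
T=[P(*x,10) for x in [(197,165),(490,85),(575,470),(293,555)]]; print('tray',np.round(T,1).tolist(), np.mean(T,0))
for h in (10,):
  for a,b in ((0,1),(3,2)): d=T[a]-T[b]; print('yaw',np.degrees(np.arctan2(-d[0],d[1])),np.linalg.norm(d))
  for a,b in ((0,3),(1,2)): d=T[a]-T[b]; print('yaw',np.degrees(np.arctan2(d[1],d[0])),np.linalg.norm(d))
L=[(278,437),(262,368),(243,298),(228,230)];Rr=[(478,385),(462,312),(443,245),(430,175)]
M=[]
for z in (45,58):
  for l,r in zip(L,Rr):
    p,q=P(*l,z),P(*r,z); d=p-q; M.append((p+q)/2); print(z,'post mid',((p+q)/2).round(1),'len',np.linalg.norm(d).round(1),'yaw',np.degrees(np.arctan2(-d[0],d[1])).round(1))
for l,r in [((252,410),(497,350)),((234,333),(474,278)),((219,270),(458,213))]:
    p,q=P(*l,52),P(*r,52); d=p-q; print('plate',((p+q)/2).round(1),np.linalg.norm(d).round(1),np.degrees(np.arctan2(-d[0],d[1])).round(1))
for u in (600,): print('guard',P(607,498,202.5).round(1))
print('shank',P(608,100,202.5).round(1),P(608,470,202.5).round(1))
```

```text
tray [[685.0, 251.2, 10.0], [704.7, 165.5, 10.0], [593.9, 140.0, 10.0], [568.4, 223.4, 10.0]] [637.99254334 195.01326984  10.        ]
yaw 12.932868978084077 87.8850009872397
yaw 16.995020383271022 87.22440120395285
yaw 13.41687216793029 119.91120272115629
yaw 12.999977842152477 113.72815341039401
45 post mid [613.4 190.6  45. ] len 54.4 yaw 13.8
45 post mid [631.9 194.7  45. ] len 54.4 yaw 14.4
45 post mid [649.8 199.6  45. ] len 54.1 yaw 13.0
45 post mid [668.  203.5  45. ] len 54.6 yaw 12.9
58 post mid [614.3 188.1  58. ] len 52.1 yaw 13.8
58 post mid [632. 192.  58.] len 52.0 yaw 14.4
58 post mid [649.2 196.8  58. ] len 51.7 yaw 13.0
58 post mid [666.6 200.4  58. ] len 52.3 yaw 12.9
plate [621.8 190.3  52. ] 64.8 12.8
plate [640.8 195.5  52. ] 63.0 11.4
plate [657.2 199.5  52. ] 62.8 11.4
guard [614.1 131.6 202.5]
shank [663.4 132.4 202.5] [617.6 131.6 202.5]
```

Emit:
drive_tool --pt "-0.88 -0.1 0" --pt "-0.88 -0.1 0" --pt "-0.88 -0.1 0" --pt "-0.88 -0.1 0" --pt "-0.88 -0.1 0" --pt "0 0 0" --pt "0 0 0" --pt "0 0 0.5" --roll '[0,0,0,0,0,-0.1,-0.104,0]' --claw '[0,0,0,0,0,0,0,0]'

```text
time_s: 9.82
tool_pos: [426.5, 144.3, 172.2]
tcp_rot: [3.12, 0.359, 0.005]
force: [0.2, 0.5, -1.6]
opening: 0.167
grip_force: 60.0
```

Emit:
drive_tool --pt "0 0 1" --pt "0 0 1" --pt "0 0 1" --pt "0 0 1" --pt "0 0 0.5" --pt "0 0 0" --pt "0 0 0" --roll '[0,0,0,0,0,0,0]' --claw '[0,0,0,0,0,0,0]'

```text
time_s: 10.7
tool_pos: [426.7, 144.4, 37.4]
tcp_rot: [-3.121, -0.36, -0.003]
force: [0.9, 0.1, -0.8]
opening: 0.162
grip_force: 60.0
```

Run:
```python
from h import *
st(3)
s=manip.sense(); r=R.from_rotvec(s['tcp_rot']).as_matrix(); p=s['tool_pos']
b=cap('side','s5.png'); c=cap('wrist','w5.png')
ax=lambda L: p+r@np.array([L,0,-16.5])
print('pred side tip/guard',proj(b,[ax(170.5),ax(55.5)]).round(1).tolist())
ti=ax(170.5); print('tip',ti)
S=cv2.imread('pics/s5.png'); W=cv2.imread('pics/w5.png')
u,v=proj(b,ti)[0].astype(int)
A=cv2.resize(S[v-45:v+45,u-60:u+60],(800,600),interpolation=cv2.INTER_CUBIC); print('side crop origin',u-60,v-45,'k',800/120)
cv2.imwrite('pics/s5b.png',A)
```

```text
t 10.8 pos [426.9 144.3  37.5] [0.1 0.  0.1] F [ 0.19 -0.03 -0.58] op 14.3 gf 59.99967662617564
toolx [0.9738 0.2275 0.002 ] toolz [ 2.e-03  2.e-04 -1.e+00]
pred side tip/guard [[212.0, 213.8], [244.6, 229.6]]
tip [592.92072672 183.10326772  54.50291093]
side crop origin 151 168 k 6.666666666666667
```

View pics/s5b.png

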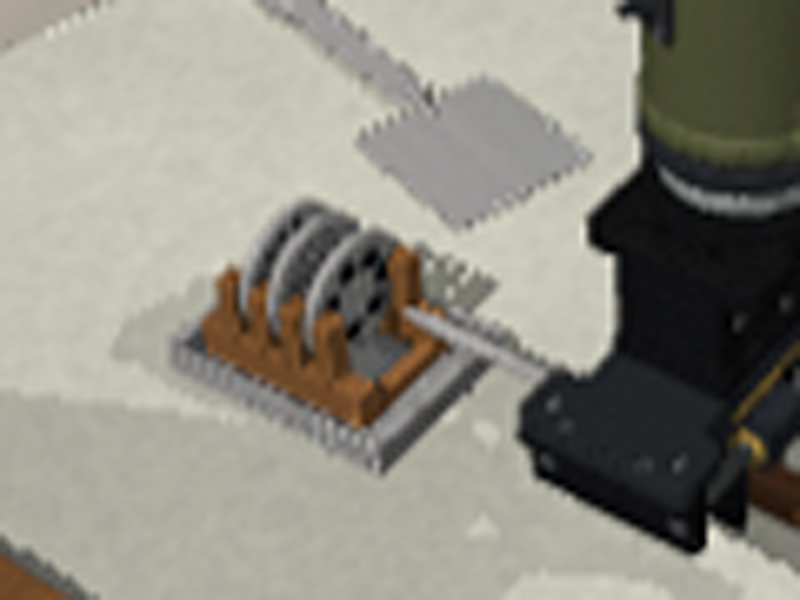

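The side view shows the tip at full-image pixel (212.0,214.8), against a predicted (212.0,213.8), so there is no notable sag. The near plate is the coarse one, with its bore near (205.5,212.3). I'll overlay the model to check the alignment.

Run:
```python
from h import *
b=dict(np.load('pics/s5.png.npz')); c=dict(np.load('pics/w5.png.npz'))
def fproj(P):
    E=c['extrinsics']; q=np.atleast_2d(P)@E[:3,:3].T+E[:3,3]; h=np.hypot(q[:,0],q[:,1]); f=np.arctan2(h,q[:,2])/h*c['fx']
    return np.c_[q[:,0]*f+c['cx'],q[:,1]*f+c['cy']]
a=np.radians(13.2); X=np.array([np.cos(a),np.sin(a),0]);Y=np.array([-np.sin(a),np.cos(a),0]);Z=np.array([0,0,1.])
O=np.array([640.6,195.0,50]); th=np.linspace(0,2*np.pi,80)
def ring(xd,r): return O+xd*X+r*(np.cos(th)[:,None]*Y+np.sin(th)[:,None]*Z)
out=np.zeros((600,800,3),np.uint8)
def panel(f,pr,x0,y0,w,h,k,ox,oy,alpha,draw):
    im=cv2.convertScaleAbs(cv2.imread(f)[y0:y0+h,x0:x0+w],alpha=alpha); im=cv2.resize(im,(w*k,h*k),interpolation=cv2.INTER_CUBIC)
    if draw:
      for P,col in [(ring(-20.5,31),(0,255,0)),(ring(-20.5,5),(0,0,255)),(O+np.outer([-50,-20.5],X),(255,0,0))]:
        q=((pr(P)-[x0-.0,y0-.0]+.5)*k).astype(np.int32); cv2.polylines(im,[q],False,col,1)
    out[oy:oy+h*k,ox:ox+w*k]=im
pr=lambda P:proj(b,P)
panel('pics/s5.png',pr,185,193,40,30,10,0,0,1.2,False)
panel('pics/s5.png',pr,185,193,40,30,10,400,0,1.2,True)
t=fproj(O-50*X)[0]; x0=int(np.clip(t[0]-50,0,412)); y0=int(np.clip(t[1]-45,0,309)); print(t,x0,y0)
panel('pics/w5.png',fproj,x0,y0,100,75,4,0,300,1.5,False)
panel('pics/w5.png',fproj,x0,y0,100,75,4,400,300,1.5,True)
cv2.imwrite('pics/ov.png',out)
```

```text
[253.79998419 -54.79458568] 203 0
```

View pics/ov.png

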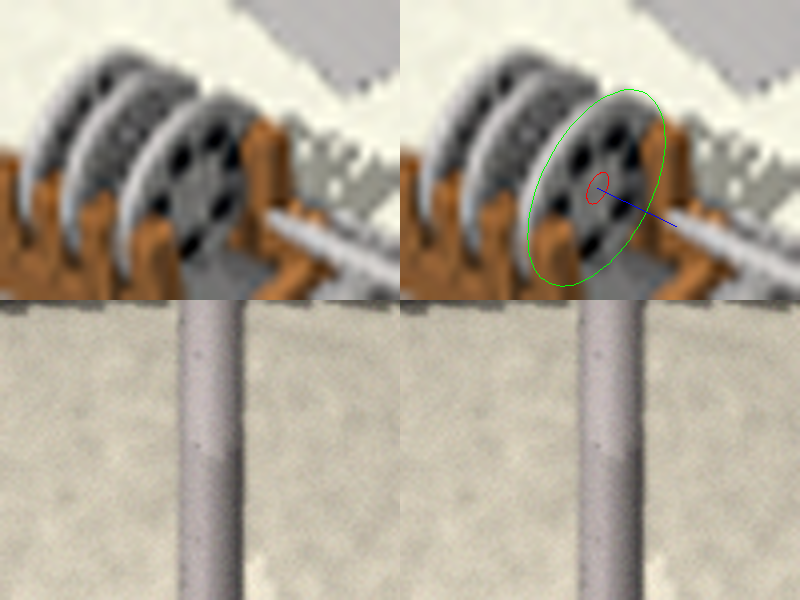

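The overlay (green ring, red bore) agrees with the near plate: bore at panel (200,186) against a model (197,187). After the descent the shank should lie about 1 mm below the line, so I'll aim 0.5 mm high and start inserting.

Emit:
drive_tool --pt "0 -0.013 0.1" --pt "0 0 0" --pt "0.3 0 0" --pt "0.3 0 0" --pt "0.3 0 0" --pt "0.2 0 0" --pt "0 0 0" --roll '[0,0,0,0,0,0,0]' --claw '[0,0,0,0,0,0,0]'

```text
time_s: 11.78
tool_pos: [458.3, 152.2, 33.4]
tcp_rot: [-3.12, -0.36, 0.0]
force: [-0.7, -0.2, -0.5]
opening: 0.164
grip_force: 60.0
```

```bash
cat >> h.py <<'E'
def dr(n=3):
    st(n); p=[]; 
    for i in range(n): p.append(manip.sense()['tool_pos']); manip.capture('side')
    d=np.mean(p,0)-[640.6,195,0]; a=np.radians(13.2); print('xd',(d[0]*np.cos(a)+d[1]*np.sin(a)).round(1),'yd',(-d[0]*np.sin(a)+d[1]*np.cos(a)).round(2))
E
python3 -c "
from h import *
dr(3)"
```

```text
t 11.875 pos [458.  152.1  33.4] [0.3 0.1 0. ] F [-0.1   0.17 -0.68] op 14.1 gf 59.999754186719656
toolx [ 9.737e-01  2.279e-01 -5.000e-04] toolz [-5.e-04  1.e-04 -1.e+00]
xd -188.0 yd -0.17
```

Emit:
drive_tool --pt "0.2 0 -0.015" --pt "0.2 0 0" --pt "0.2 0 0" --pt "0 0 0" --pt "0 0 0" --roll '[0,0,0,0,0]' --claw '[0,0,0,0,0]'

```text
time_s: 12.65
tool_pos: [475.3, 156.1, 33.8]
tcp_rot: [3.121, 0.36, -0.001]
force: [-0.7, -0.8, -1.1]
opening: 0.165
grip_force: 60.0
```

Run:
```python
from h import *
dr(3)
```

```text
t 12.75 pos [475.2 156.   33.8] [0. 0. 0.] F [-0.09 -0.02 -0.97] op 14.5 gf 59.999554585665464
toolx [ 9.737e-01  2.279e-01 -5.000e-04] toolz [-5.e-04 -2.e-04 -1.e+00]
xd -169.9 yd -0.21
```

Emit:
drive_tool --pt "0.2 0 0" --pt "0.2 0 0" --pt "0.2 0 0" --pt "0 0 0" --roll '[0,0,0,0]' --claw '[0,0,0,0]'

```text
time_s: 13.4
tool_pos: [493.6, 160.4, 34.0]
tcp_rot: [-3.121, -0.36, -0.0]
force: [-0.1, 0.9, -0.8]
opening: 0.167
grip_force: 60.0
```

Emit:
drive_tool --pt "0.2 0 0" --pt "0.2 0 0" --pt "0.2 0 0" --pt "0 0 0" --roll '[0,0,0,0]' --claw '[0,0,0,0]'

```text
time_s: 13.9
tool_pos: [511.0, 164.5, 34.0]
tcp_rot: [-3.121, -0.36, -0.0]
force: [-0.6, -0.8, -0.8]
opening: 0.162
grip_force: 60.0
```

Run:
```python
from h import *
dr(3)
```

```text
t 14.0 pos [510.7 164.4  33.9] [0.3 0.1 0. ] F [-0.1  -0.62 -0.93] op 14.3 gf 59.99976413324475
toolx [ 9.737e-01  2.278e-01 -2.000e-04] toolz [-2.e-04  1.e-04 -1.e+00]
xd -133.9 yd -0.18
```

Emit:
drive_tool --pt "0.25 0 0" --pt "0.25 0 0" --pt "0.25 0 0" --pt "0.25 0 0" --pt "0.25 0 0" --pt "0.25 0 0" --pt "0 0 0" --roll '[0,0,0,0,0,0,0]' --claw '[0,0,0,0,0,0,0]'

```text
time_s: 15.02
tool_pos: [554.9, 174.7, 33.9]
tcp_rot: [-3.121, -0.36, -0.0]
force: [-0.2, -1.3, -1.5]
opening: 0.164
grip_force: 60.0
```

Run:
```python
from h import *
dr(3)
```

```text
t 15.125 pos [554.5 174.6  33.9] [0.3 0.1 0. ] F [ 0.04 -0.51 -1.17] op 14.5 gf 59.99960219487548
toolx [ 9.737e-01  2.278e-01 -2.000e-04] toolz [-3.e-04  1.e-04 -1.e+00]
xd -88.9 yd -0.19
```

Emit:
drive_tool --pt "0.06 0 0" --pt "0.06 0 0" --pt "0.06 0 0" --pt "0.06 0 0" --pt "0.06 0 0" --pt "0.06 0 0" --roll '[0,0,0,0,0,0]' --claw '[0,0,0,0,0,0]'

```text
time_s: 16.02
tool_pos: [565.0, 177.0, 33.9]
tcp_rot: [3.121, 0.36, -0.0]
force: [0.4, 1.0, -0.9]
opening: 0.166
grip_force: 60.0
```

Emit:
drive_tool --pt "0.05 0 0" --pt "0.05 0 0" --roll '[0,0]' --claw '[0,0]'

```text
time_s: 16.27
tool_pos: [567.5, 177.6, 33.9]
tcp_rot: [3.121, 0.36, -0.001]
force: [-1.2, 0.2, 0.2]
opening: 0.168
grip_force: 60.0
```

Emit:
drive_tool --pt "0.05 0 0" --pt "0.05 0 0" --roll '[0,0]' --claw '[0,0]'

```text
time_s: 16.52
tool_pos: [570.6, 178.3, 33.9]
tcp_rot: [3.121, 0.36, -0.001]
force: [-0.6, -0.5, -0.8]
opening: 0.172
grip_force: 60.0
```

Emit:
drive_tool --pt "0.04 0 0" --pt "0.04 0 0" --pt "0 0 0" --roll '[0,0,0]' --claw '[0,0,0]'

```text
time_s: 16.9
tool_pos: [571.0, 178.4, 33.5]
tcp_rot: [3.119, 0.361, -0.007]
force: [-6.7, -1.6, 2.5]
opening: 0.165
grip_force: 60.0
```

Run:
```python
from h import *
dr(4)
```

```text
t 17.05 pos [571.  178.4  33.5] [0. 0. 0.] F [-6.67 -1.82  2.52] op 14.2 gf 60.000820588320494
toolx [ 0.9736  0.2281 -0.0046] toolz [-0.0043 -0.0019 -1.    ]
xd -71.6 yd -0.29
```

Emit:
drive_tool --pt "0 0 0" --pt "0 0 0" --pt "0 0 0" --pt "-0.04 0 0" --pt "-0.04 0 0" --pt "0 0 0" --roll '[0,0,0,0,0,0]' --claw '[0,0,0,0,0,0]'

```text
time_s: 18.0
tool_pos: [570.9, 178.4, 34.0]
tcp_rot: [-3.121, -0.36, -0.001]
force: [-1.2, -0.1, -1.2]
opening: 0.168
grip_force: 60.0
```

Run:
```python
from h import *
dr(3)
```

```text
t 18.1 pos [570.9 178.4  34. ] [0. 0. 0.] F [-1.   -0.1  -1.07] op 14.7 gf 59.999688025563955
toolx [9.737e-01 2.278e-01 4.000e-04] toolz [ 4.e-04  1.e-04 -1.e+00]
xd -71.6 yd -0.27
```

Emit:
drive_tool --pt "-0.03 0 0" --pt "0 0 -0.1" --pt "0 0 -0.2" --pt "0 0 -0.2" --pt "0 0 -0.2" --pt "0 0 -0.2" --roll '[0,0,0,0,0,0]' --claw '[0,0,0,0,0,0]'

```text
time_s: 19.0
tool_pos: [569.9, 178.2, 61.5]
tcp_rot: [3.121, 0.36, 0.0]
force: [0.4, 0.8, -3.1]
opening: 0.168
grip_force: 60.0
```

Run:
```python
from h import *
dr(3)
```

```text
t 19.1 pos [570.3 178.3  62. ] [0.3 0.1 0.3] F [ 0.48  0.44 -2.79] op 14.4 gf 59.99900037422776
toolx [0.9737 0.2278 0.0012] toolz [ 1.2e-03  1.0e-04 -1.0e+00]
xd -72.4 yd -0.24
```

Emit:
drive_tool --pt "0 0 -0.4" --pt "0 0 -0.5" --pt "0 0 -0.5" --pt "0 0 -0.5" --pt "0 0 -0.5" --pt "0 0 -0.4" --pt "0 0 -0.2" --pt "0 0 0" --roll '[0,0,0,0,0,0,0,0]' --claw '[0,0,0,0,0,0,0,0]'

```text
time_s: 20.25
tool_pos: [570.0, 178.2, 151.3]
tcp_rot: [3.121, 0.36, 0.001]
force: [-0.7, -0.7, -3.5]
opening: 0.165
grip_force: 60.0
```

Run:
```python
from h import *
dr(2)
s=manip.sense(); r=R.from_rotvec(s['tcp_rot']).as_matrix(); p=s['tool_pos']
b=cap('side','s6.png'); c=cap('wrist','w6.png')
ax=lambda L: p+r@np.array([L,0,-16.5])
print('pred tip guard',proj(b,[ax(170.5),ax(55.5)]).round(1).tolist())
S=cv2.imread('pics/s6.png'); W=cv2.imread('pics/w6.png')
u,v=proj(b,ax(110))[0].astype(int)
A=cv2.resize(S[v-40:v+40,u-50:u+50],(500,400),interpolation=cv2.INTER_CUBIC); print(u-50,v-40)
B=cv2.resize(cv2.convertScaleAbs(W[:200,206:306],alpha=1.4),(300,600),interpolation=cv2.INTER_CUBIC)
o=np.zeros((600,800,3),np.uint8);o[:400,:500]=A;o[:,500:]=B;cv2.imwrite('pics/m6.png',o)
```

```text
t 20.3 pos [569.8 178.1 151. ] [0.2 0.1 0.3] F [-0.31 -0.49 -3.44] op 14.3 gf 59.99890113249421
toolx [0.9737 0.2278 0.    ] toolz [ 1.e-04 -1.e-04 -1.e+00]
xd -73.0 yd -0.33
pred tip guard [[168.5, 165.9], [199.5, 179.5]]
134 132
```

View pics/m6.png

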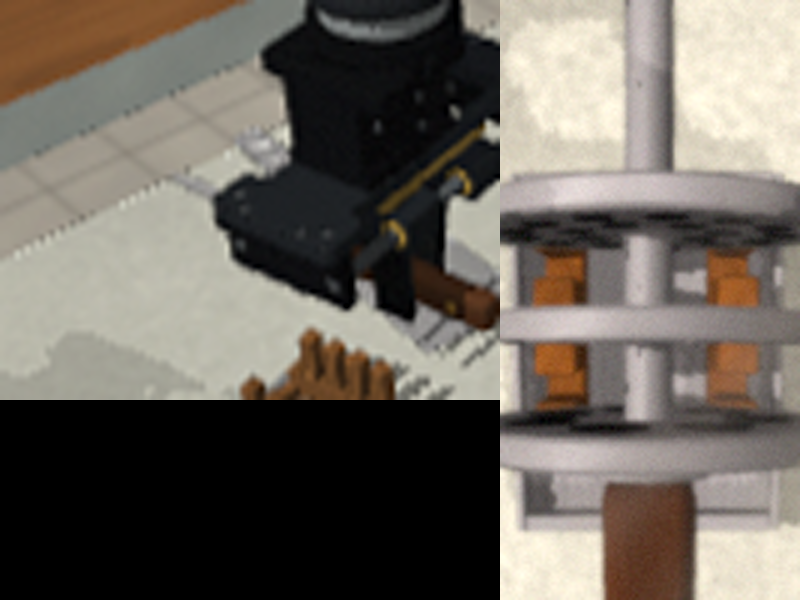

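The mosaic shows all three plates hanging on the shank, the nearest against the guard, with the drainer left below and empty. Moving back to the rest.

Emit:
drive_tool --pt "0 0 0" --pt "0 0 0" --pt "0 0 0" --pt "-0.1 0.4 0" --pt "-0.13 0.7 0" --pt "-0.13 0.8 0" --pt "-0.13 0.8 0" --pt "-0.13 0.8 0" --roll '[0.06,0.08,0.064,0,0,0,0,0]' --claw '[0,0,0,0,0,0,0,0]'

```text
time_s: 21.5
tool_pos: [552.4, 71.0, 150.8]
tcp_rot: [3.141, 0.027, -0.001]
force: [0.3, -0.5, -3.2]
opening: 0.163
grip_force: 60.0
```

Emit:
drive_tool --pt "-0.13 0.8 0" --pt "-0.13 0.8 0" --pt "-0.13 0.8 0" --pt "-0.13 0.8 0" --pt "-0.13 0.8 0" --pt "-0.13 0.8 0" --pt "-0.13 0.8 0" --pt "-0.13 0.8 0" --roll '[0,0,0,0,0,0,0,0]' --claw '[0,0,0,0,0,0,0,0]'

```text
time_s: 22.5
tool_pos: [524.0, -121.3, 150.8]
tcp_rot: [3.141, 0.027, -0.001]
force: [0.9, -0.8, -3.4]
opening: 0.167
grip_force: 60.0
```

Emit:
drive_tool --pt "-0.1 0.8 0" --pt "-0.1 0.6 0" --pt "0 0.4 0" --pt "0 0 0" --pt "0 0 0" --roll '[0,0,0,0,0]' --claw '[0,0,0,0,0]'

```text
time_s: 23.12
tool_pos: [520.0, -172.5, 151.0]
tcp_rot: [-3.141, -0.028, -0.0]
force: [0.3, 0.3, -3.5]
opening: 0.169
grip_force: 60.0
```

Run:
```python
from h import *
st(3)
```

```text
t 23.225 pos [ 520.  -172.5  151. ] [0.  0.1 0. ] F [-0.03 -0.2  -2.68] op 14.5 gf 59.99905977398157
toolx [9.998e-01 1.810e-02 1.000e-04] toolz [ 1.e-04  5.e-04 -1.e+00]
```

Emit:
drive_tool --pt "0 0.2 0" --pt "0 0 0.5" --pt "0 0 0.6" --pt "0 0 0.6" --pt "0 0 0.6" --pt "0 0 0.4" --pt "0 0 0.2" --pt "0 0 0" --roll '[0,0,0,0,0,0,0,0]' --claw '[0,0,0,0,0,0,0,0]'

```text
time_s: 24.22
tool_pos: [519.8, -179.7, 63.7]
tcp_rot: [-3.141, -0.026, 0.001]
force: [-0.5, 1.2, -3.7]
opening: 0.164
grip_force: 60.0
```

Run:
```python
from h import *
st(3)
```

```text
t 24.325 pos [ 520.1 -179.8   64.2] [0.3 0.1 0.3] F [-0.48  0.44 -3.68] op 14.6 gf 59.998986683785915
toolx [9.999e-01 1.630e-02 4.000e-04] toolz [ 4.e-04 -2.e-04 -1.e+00]
```

Emit:
drive_tool --pt "0 -0.04 0" --pt "0 0 0.2" --pt "0 0 0.2" --pt "0 0 0.2" --pt "0 0 0.1" --pt "0 0 0" --roll '[0,0,0,0,0,0]' --claw '[0,0,0,0,0,0]'

```text
time_s: 25.08
tool_pos: [519.6, -178.4, 42.6]
tcp_rot: [-3.141, -0.026, 0.001]
force: [0.2, -0.4, -2.8]
opening: 0.165
grip_force: 60.0
```

Run:
```python
from h import *
st(3)
```

```text
t 25.175 pos [ 519.8 -178.5   42.9] [0.2 0.1 0.2] F [-0.28 -0.12 -2.95] op 14.9 gf 59.998947121202946
toolx [ 9.999e-01  1.620e-02 -2.000e-04] toolz [-2.e-04  0.e+00 -1.e+00]
```

Emit:
drive_tool --pt "0 0 0.05" --pt "0 0 0.04" --pt "0 0 0.02" --pt "0 0 0" --roll '[0,0,0,0]' --claw '[0,0,0,0]'

```text
time_s: 25.68
tool_pos: [519.9, -178.6, 39.8]
tcp_rot: [3.141, 0.025, 0.0]
force: [-0.3, -0.9, -0.8]
opening: 0.164
grip_force: 60.0
```

Run:
```python
from h import *
st(3)
```

```text
t 25.775 pos [ 520.  -178.6   39.8] [0. 0. 0.] F [-0.26 -0.47 -1.28] op 14.7 gf 59.99935174360871
toolx [9.999e-01 1.620e-02 3.000e-04] toolz [ 3.e-04 -2.e-04 -1.e+00]
```

Emit:
drive_tool --pt "0 0 0.015" --pt "0 0 0" --pt "0 0 0" --pt "0 0 0" --pt "0 0 0" --pt "0 0 0" --pt "0 0 0" --roll '[0,0,0,0,0,0,0]' --claw '[0,0.25,0.4,0.6,0.6,0.6,0.6]'

```text
time_s: 26.65
tool_pos: [519.8, -178.5, 39.2]
tcp_rot: [3.141, 0.026, -0.0]
force: [1.1, 0.3, 0.7]
opening: 0.592
grip_force: 0.0
```

Emit:
drive_tool --pt "0 0 -0.3" --pt "0 0 -0.6" --pt "0 0 -0.8" --pt "0 0 -0.8" --pt "0 0 -0.8" --pt "0 0 -0.5" --pt "0 0 0" --pt "0 0 0" --roll '[0,0,0,0,0,0,0,0]' --claw '[0.6,0.6,0.6,0.6,0.6,0.6,0.6,0.6]'

```text
time_s: 27.65
tool_pos: [519.3, -178.4, 152.6]
tcp_rot: [-3.141, -0.025, 0.002]
force: [0.1, 0.9, 1.1]
opening: 0.6
grip_force: 0.0
```

Run:
```python
from h import *
st(2)
b=cap('side','s9.png'); c=cap('wrist','w9.png')
S=cv2.imread('pics/s9.png'); W=cv2.imread('pics/w9.png')
o=np.zeros((600,800,3),np.uint8); o[:,:400]=cv2.resize(cv2.convertScaleAbs(W[:210,186:326],alpha=1.4),(400,600),interpolation=cv2.INTER_CUBIC)
o[:300,400:]=cv2.resize(S[135:195,260:340],(400,300),interpolation=cv2.INTER_CUBIC); cv2.imwrite('pics/m9.png',o)
```

```text
t 27.7 pos [ 519.2 -178.4  152.4] [0.1 0.  0.2] F [-0.19 -0.07  0.4 ] op 52.5 gf 0.0
toolx [ 0.9999  0.0162 -0.0015] toolz [-1.5e-03  4.0e-04 -1.0e+00]
```

View pics/m9.png

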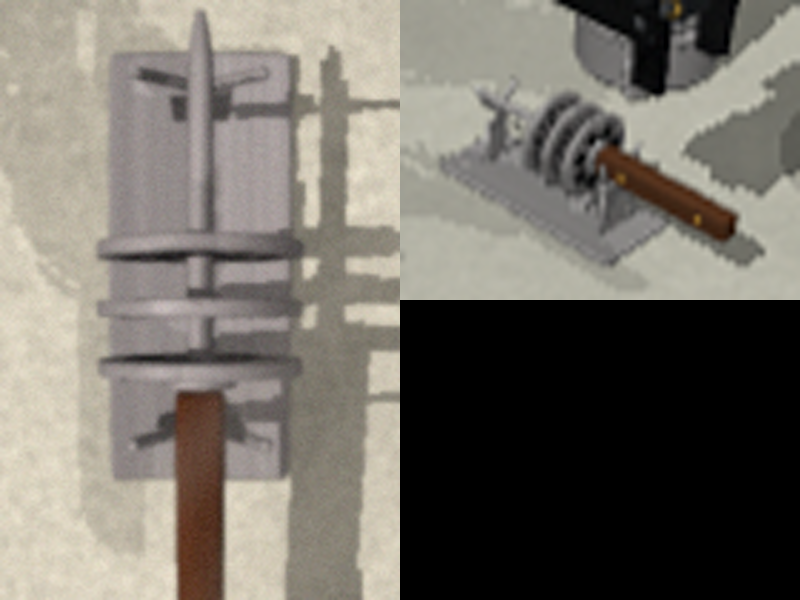

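The closing view shows the handle in the near notch (cheeks at (135,443)/(268,443)), the shank in the V at (200,80), and all three plates hanging at rows 245, 308 and 367. The gripper is clear, so I'm handing in.

```bash
python3 -c "
from workcell import manip
print(manip.sign_off())"
```

```text
the job is handed in; nothing more can be done
None
```

The job is handed in, verdict not returned: the skewer went through all three plates, was pressed home at about 7 N (target about 5, limit 15) for over half a second, and lies loaded back in its rest with the gripper clear, at about 28 s of the 72 s allowed.

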